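# Fit the heater's control module and switch on

### The job

Take the blue plug-in control module out of the wooden rest and plug it into the sloping socket of the heater's control desk, pushed fully home. Then throw the red switch lever right over, away from the robot, to switch the heater on. Leave the orange module, the basin, the brush and the jars where they stand.

Things in the scene. Friction and masses are not known exactly. Their poses are not given: they have to be found in the camera images.
- module: blue module, 104 mm tall, 0.3 kg, upright in a pocket of the rest. Origin: centre of its plug foot's end face; z up to the grip. Along z: black foot 0 to 28 mm, 26 (x) by 44 (y); blue housing with white band 28 to 62, 46 by 66 (its underside rests on the rest's top); blue grip block 62 to 104, 28 by 48. Same after a half turn about z
- rest: wooden rest block, 110 (x) by 220 (y) by 50 mm high, fixed; two pockets 36 mm deep at y = -60 and +60 mm in its frame, with 3 mm of play all round the plug foot. Origin at the centre of its underside, z up
- console: control desk, fixed: cream wedge housing 180 (x) by 170 (y) mm, carrying a grey socket panel 45 mm thick that slopes at 25 degrees, low edge to the front (-x, roughly towards the robot), its back about 146 mm above the table. Origin at the centre of its underside, z up
- socket_hole0 (a point): centre of the socket's mouth in the sloping panel's surface (yellow frame), 103 mm above the table. z points out of the panel, 25 degrees from vertical towards the desk's front; y along its width; x up the slope. Hole 29 (x) by 47 (y) mm, 34 mm deep, chamfered: 1.5 mm play round the foot. Home: the module's housing lies on the panel; fits either way round
- switch_base: grey block of the switch beside the desk (to its left, +y), fixed on the table. Origin at the centre of its underside; the lever swings in its x-z plane, z up
- switch_tip (a point): the end of the red switch lever (rod 90 mm long)
- switch (a joint): switch lever angle in rad: 0 = off, leaning towards the block's -x side (robot); 1.0 = on, leaning to its +x side. It stays where it is left
- old_module: orange module of the same shape and size as the blue one (72 mm of it stands above the rest); stays in its pocket. Origin at the middle of its foot's end; not to be disturbed
- basin: turquoise plastic basin, 250 mm across, 85 mm high, at the back of the table. Origin at the centre of its underside; not to be disturbed
- brush: wooden dye brush standing upright on its wide end, 76 mm across at the foot, 140 mm high. Origin at the centre of its underside; not to be disturbed
- dye_jar: small jar with yellow cap, 60 mm across, 75 mm high, near the robot. Origin at the centre of its underside; not to be disturbed
- paste_jar: jar with white cap, 68 mm across, 85 mm high, left of the switch. Origin at the centre of its underside; not to be disturbed
Mind the look-alikes: they are no part of the job. Several things have the shape of the module; the one meant has the colours described above.

How it is judged (in metres and radians):
On the way, in this order (a step that is already met when the one before it is completed fails the run):
1. the blue module is lifted clear of the rest (z of module in the frame of rest above 0.055 m and contact force between module and rest below 0.1 N), for 0.1 s.
2. the blue module is home in the socket, while the switch is still off (z of module in the frame of socket_hole0 below -0.025 m and x of module in the frame of socket_hole0 between -0.005 and 0.005 m and y of module in the frame of socket_hole0 between -0.005 and 0.005 m and angle between the z axis of module and the z axis of socket_hole0, either way round below 0.09 rad and value of joint switch below 0.4 rad), for 0.2 s.
3. the switch lever is over to on (value of joint switch above 0.8 rad), for 0.2 s.
At the end, for the whole second after the job is handed in: The blue module sits in the socket, its housing within 3 mm of the panel, centred within 5 mm and square within 5 degrees, at rest and released; the switch lever is at 0.8 rad or more (z of module in the frame of socket_hole0 below -0.025 m and x of module in the frame of socket_hole0 between -0.005 and 0.005 m and y of module in the frame of socket_hole0 between -0.005 and 0.005 m and angle between the z axis of module and the z axis of socket_hole0, either way round below 0.09 rad and value of joint switch above 0.8 rad and linear speed of module below 0.02 m/s); the robot touches nothing.
It fails at once if the orange module is moved more than 25 mm or tipped over (distance of old_module from where it was at the start of the episode above 0.025 m or angle between old_module's own z axis and vertical above 0.4 rad).
It fails at once if the basin or brush is moved more than 25 mm or tipped over (distance of any of basin, brush from where it was at the start of the episode above 0.025 m or angle between any of basin, brush's own z axis and vertical above 0.4 rad).
It fails at once if a jar is moved more than 25 mm or tipped over (distance of any of dye_jar, paste_jar from where it was at the start of the episode above 0.025 m or angle between any of dye_jar, paste_jar's own z axis and vertical above 0.4 rad).
It also fails if it takes over 51 s, if anything falls off the work surface, if the arm or the gripper's body presses on something with over 40 N, if the wrist force passes 120 N, or if a joint passes its speed limit or range.

### The arm

A 6-joint arm with a two-finger parallel gripper is mounted at the origin on the work surface. World frame = base frame: x ahead of the robot, y to its left, z up, the work surface at z = 0. Lengths are in mm, angles in rad, forces in N, time in s.
With the tool pointing down it reaches from about 350 to 875 mm from the base axis. Payload 4.2 kg.
Tool frame: the origin (TCP) lies midway between the tips of the shut fingers; the grasp point (between the pads) lies 19 mm behind it; z points along the fingers, y is the line along which they close (so a half turn about z gives the same grasp; the last joint's range is limited). The gripper opens to 85 mm and grips with 20 to 120 N. Pads are 22 mm wide; open, the fingers measure 114 mm over their backs; the gripper's body (76 mm by 85 mm) begins 54 mm behind the grasp point. The pads swing forward as they close: fully open they stand 13 mm farther back than shut.
Start: joints at [-0.97, 0.385, 0.008, 0, -1.194, -0.259], TCP at [209.504, -588.818, 231.312] pointing down, gripper open.
Joint ranges: [-3.14, 3.14], [-1.21, 2.06], [-1.07, 1.41], [-3.16, 2.05], [-2.99, -0.16], [-3.1, 3.1]. Speed limits (rad/s): [2.79, 2.79, 3.14, 3.14, 3.14, 3.14].

### API

Orientations are given as a unit quaternion [x, y, z, w].
In Python, from bench import arm gives the robot as it stands.
- The arm moves only by the tool send_rows, never from a script. Its argument "targets" is a list of rows, each an object of numbers: "gripper": the gripper command: -1 is fully open, 1 is shut, values between are in proportion; "x", "y", "z": the shift along the tool's x, y, z in cm; "ax", "ay", "az": the turn, a rotation vector about the tool's x, y, z in degrees. A call has 1 to 5 rows; each row shifts and turns the commanded pose from where the row before left it, along the tool's axes as they then stand; what a row does not reach is not made up. A row lasts 1/12 s, in which the tool goes at most 41.7 mm and 7.16 degrees, less where a joint would pass 70% of its speed; a pose out of reach is approached as far as the arm can. A call is refused whole if a number of a shift passes 4.17 or a number of a turn 7.16, either way. A call with a gripper value outside its range is refused whole. The fingers move at their own pace and stop on an object; the grip force is fixed at half the most. Time passes only in rows, so rows that do not move let the fingers close. It gives the time, the measured TCP pose, the force, the opening and the grip force at its end, in the units of the state.
- arm.read_state(): the state, without advancing time (a new reading comes with each control period).
- arm.get_image(name): name is "side" or "top" or "wrist"; returns (picture, depth): 384x512x3 uint8, red, green, blue; 384x512 float32, mm along the optical axis (not along the pixel's ray), 0 where there is no reading.
- arm.camera_model(name): a dict with "fx", "fy", "cx", "cy" (pixels), "cam_to_world" (4x4, takes a point from camera to world coordinates). Camera axes: x right, y down, z forward; pixel columns grow to the right and rows downward; lengths in mm; the calibration is good to about 2 mm. A picture is of the moment at which its call begins: read the wrist's pose just before it. camera_model takes no time and is no camera call; for the wrist camera it gives the pose at the moment of the call.
- arm.job_done(): hands the job in; it is judged then, once.
Trained networks look in the newest picture that a camera, given by its name, has taken for a name from the list of things; names that differ only in an ending like _2 or _b are one class to them, and where a whole thing is asked for, a point or a joint stands for the part that bears it (a point fixed in the world has none). Each returns a list of dicts, best first, with "score" (0 to 1); they miss things now and then, are a little off and sometimes report something else, mostly with a low value. They report only what shows in the picture. A call takes as long as a camera call. They do not tell look-alikes from the thing itself.
- arm.boxes_of(camera, thing): "rect" ([left, top, width, height] in pixels, round what is visible of it).
The state is a dict: "clock": time; "joints": joint angles; "joint_vel": joint speeds; "joint_efforts": joint torques, N m; "position": TCP position; "ee_rot": TCP orientation; "contact_force": force on the tool from outside, world axes, zero at the start; "wrist_torque": the same for the moment, N m; "gripper_width": finger opening in mm; "grasp_force": force on a finger pad.
Only numpy, scipy, OpenCV 4.12 (cv2) and the standard library are available. Lean on these libraries where they do the work, as an engineer would, in place of code of your own. Each camera call takes 0.05 s, during which the arm holds its last target. There are 200 camera calls.

## Working session

There is one attempt and no reset: what is moved stays moved. The work goes in short steps, Python scripts to look and compute and a tool call to move; the robot and the scene stay as the last step left them, time stands still between calls to the robot, and variables do not carry over. Pictures are saved under pics/ and viewed, at most 10 in all, crops included, and the job is handed in when it is done.

Besides the shell and the picture viewer there is one more tool, called after "Emit:" as name(argument=value, ...) on one line, values as JSON. send_rows: Moves the arm, as the interface text tells. Its arguments: {"type":"object","properties":{"targets":{"type":"array"}},"required":["targets"]}

```bash
ls; mkdir -p pics; cat > h.py <<'E'
import numpy as np, cv2
from scipy.spatial.transform import Rotation as R
from bench import arm
def snap(name,fn=None):
    m=arm.camera_model(name); p,d=arm.get_image(name)
    if fn: cv2.imwrite('pics/'+fn,p[:,:,::-1])
    v,u=np.mgrid[0:384,0:512]
    c=np.stack([(u-m['cx'])/m['fx']*d,(v-m['cy'])/m['fy']*d,d,np.ones_like(d)],-1)
    W=(c@np.array(m['cam_to_world']).T)[...,:3]; W[d==0]=np.nan
    return p,d,W,m
E
python3 - <<'E'
from h import *
print(arm.read_state())
for c in ['top','side']:
    p,d,W,m=snap(c,c+'1.png'); np.savez(c+'1.npz',p=p,W=W)
    print(c,np.round(m['cam_to_world'],3).tolist(),m['fx'])
    for t in ['module','rest','console','switch_base','switch_tip','brush','basin','dye_jar','paste_jar']:
        print(t,[(np.round(b['rect']).tolist(),round(b['score'],2)) for b in arm.boxes_of(c,t)[:3]])
a=cv2.imread('pics/top1.png');b=cv2.imread('pics/side1.png')
E
```

```text
pics
{'clock': 0.0, 'joints': array([-9.70397041e-01,  3.85562495e-01,  6.65641169e-03, -4.91605797e-04,
       -1.19401678e+00, -2.58590541e-01]), 'joint_vel': array([ 0.000997  ,  0.00059381, -0.0010985 , -0.0002923 , -0.00060339,
       -0.00107463]), 'joint_efforts': array([ 4.16105422e-05, -3.92288733e+01,  1.88393515e+01,  4.18598369e+00,
       -4.72035041e-03, -4.27423089e-06]), 'position': array([ 209.31484593, -588.29765682,  230.23107288]), 'ee_rot': array([-1.69984155e-01,  9.85446196e-01,  1.06183240e-03, -2.35042199e-04]), 'contact_force': array([ 0.06210876,  0.97111015, -0.46511126]), 'wrist_torque': array([-0.04646184,  0.02003805,  0.05152824]), 'grasp_force': 0.0, 'gripper_width': 85.21233688290027}
top [[0.014, -0.998, 0.055, 414.98], [-1.0, -0.014, 0.011, 54.097], [-0.011, -0.056, -0.998, 1594.724], [0.0, 0.0, 0.0, 1.0]] 482.19473557622604
module [([357.0, 265.0, 22.0, 20.0], 0.88), ([360.0, 226.0, 20.0, 23.0], 0.86), ([322.0, 225.0, 27.0, 22.0], 0.85)]
rest [([318.0, 154.0, 81.0, 56.0], 0.73), ([189.0, 169.0, 10.0, 11.0], 0.45)]
console [([206.0, 106.0, 66.0, 70
[... 349 characters left out ...]
0, 172.0, 10.0, 10.0], 0.31)]
paste_jar [([119.0, 161.0, 24.0, 20.0], 0.87)]
side [[-0.991, -0.108, 0.083, 398.612], [-0.136, 0.73, -0.67, 820.797], [0.012, -0.675, -0.738, 923.6], [0.0, 0.0, 0.0, 1.0]] 408.63385447821236
module [([306.0, 107.0, 21.0, 25.0], 0.92), ([301.0, 126.0, 23.0, 29.0], 0.83), ([338.0, 113.0, 26.0, 30.0], 0.76)]
rest [([234.0, 102.0, 55.0, 58.0], 0.71)]
console [([159.0, 164.0, 80.0, 80.0], 0.74)]
switch_base [([199.0, 234.0, 41.0, 48.0], 0.97)]
switch_tip [([218.0, 239.0, 15.0, 21.0], 0.52)]
brush [([213.0, 77.0, 17.0, 39.0], 0.67), ([288.0, 166.0, 22.0, 33.0], 0.36)]
basin [([145.0, 104.0, 80.0, 57.0], 0.64)]
dye_jar []
paste_jar [([185.0, 317.0, 35.0, 44.0], 0.96)]
```

```bash
python3 - <<'E'
import cv2
a=cv2.imread('pics/top1.png');b=cv2.imread('pics/side1.png')
cv2.imwrite('pics/top1c.png',cv2.resize(a[60:300,100:420],None,fx=2.5,fy=2.5,interpolation=2))
cv2.imwrite('pics/side1c.png',cv2.resize(b[50:370,120:400],None,fx=1.85,fy=1.85,interpolation=2))
E
```

```text
(no output)
```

View pics/top1c.png

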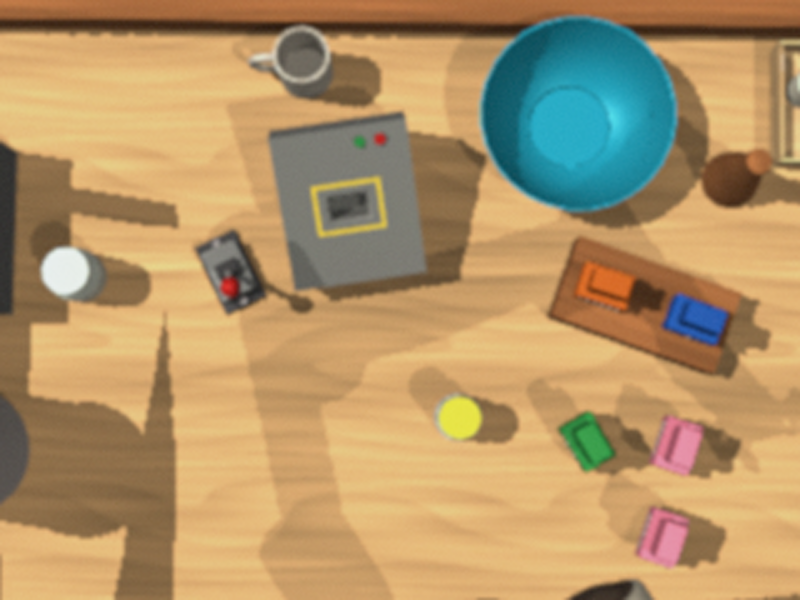

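View pics/side1c.png

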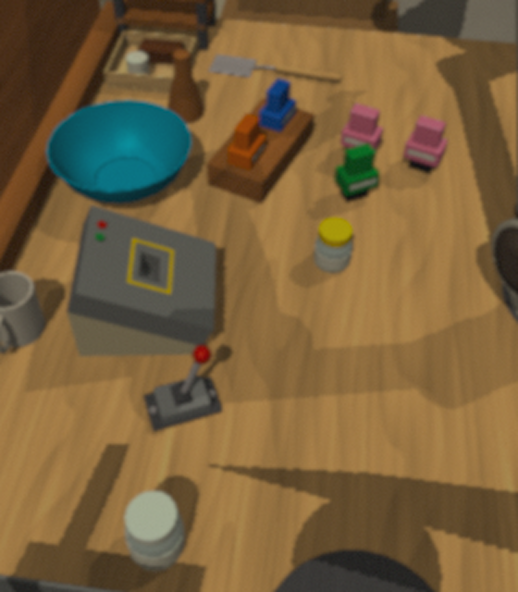

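The top view shows the blue module at crop (697,320), in the right pocket of the rest, with the orange one at (607,287). The socket's yellow frame is at (348,207) and the red lever knob at (230,288). The pink and green modules are decoys. Next I compute their poses from depth.

```bash
cat >> h.py <<'E'
def masks(p):
    h=cv2.cvtColor(p,cv2.COLOR_RGB2HSV).astype(int); H,S,V=h[...,0],h[...,1],h[...,2]
    return dict(blue=(H>105)&(H<125)&(S>140)&(V>50),orange=(H>5)&(H<14)&(S>210)&(V>120),yellow=(H>22)&(H<33)&(S>120)&(V>110),red=((H<5)|(H>175))&(S>170)&(V>100))
def rect(P):
    (c,s,a)=cv2.minAreaRect(P[:,:2].astype(np.float32)); 
    if s[0]<s[1]: s=(s[1],s[0]); a+=90
    return np.round(c,1),np.round(s,1),round((a+90)%180-90,1)  # long side angle from world x
E
python3 - <<'E'
from h import *
for c in ['top','side']:
    z=np.load(c+'1.npz'); p,W=z['p'],z['W']; M=masks(p)
    for k in M:
        P=W[M[k]&np.isfinite(W[...,2])]
        if len(P)==0: continue
        if k in('blue','orange'):
            T=P[(P[:,2]>116)&(P[:,2]<140)&(P[:,1]<0)]; A=P[(P[:,2]>60)&(P[:,2]<140)]
            print(c,k,len(T),T.mean(0) if len(T) else '',rect(T) if len(T)>3 else '', 'all',rect(A))
        elif k=='red':
            n,l,s,cen=cv2.connectedComponentsWithStats(M[k].astype(np.uint8))
            for i in range(1,n):
                q=W[l==i]; print(c,'red',s[i],np.nanmean(q,0),np.nanmax(q[:,2]))
        else:
            Y=P[(P[:,2]>75)&(P[:,2]<135)&(P[:,0]>550)]; 
            m=Y.mean(0);u,sv,vt=np.linalg.svd(Y-m); print(c,'yel',len(Y),m,rect(Y),'normal',vt[2]*np.sign(vt[2,2]))
    # console panel plane
    b=[206,106,66,70] if c=='top' else [159,164,80,80]
    g=np.zeros(W.shape[:2],bool); g[b[1]:b[1]+b[3],b[0]:b[0]+b[2]]=1
    g&=(p.max(2).astype(int)-p.min(2)<20)&(W[...,2]>75)&(W[...,2]<150)
    P=W[g]; 
    for _ in range(4):
        m=P.mean(0);n=np.linalg.svd(P-m)[2][2];n*=np.sign(n[2]);P=P[abs((P-m)@n)<6]
    print(c,'panel',len(P),m,n,'tilt',np.degrees(np.arccos(n[2])),'az',np.degrees(np.arctan2(n[1],n[0])),rect(P))
    # rest top
    b=[318,154,81,56] if c=='top' else [234,102,55,58]
    g=np.zeros(W.shape[:2],bool); g[b[1]:b[1]+b[3],b[0]:b[0]+b[2]]=1
    P=W[g&(W[...,2]>43)&(W[...,2]<56)]; print(c,'rest',len(P),rect(P))
    b=[182,151,24,35] if c=='top' else [199,234,41,48]
    g=np.zeros(W.shape[:2],bool); g[b[1]:b[1]+b[3],b[0]:b[0]+b[2]]=1
    P=W[g&(W[...,2]>15)&(W[...,2]<70)]; print(c,'switch',len(P),rect(P),np.percentile(P[:,2],[5,25,50,75,95]))
E
```

```text
top blue 144 [ 508.33408294 -323.05515681  126.43707354] (array([ 508.8, -323.9]), array([45.8, 28.7]), 70.6) all (array([ 509.2, -323.6]), array([63.1, 43.6]), 70.5)
top orange 18 [ 541.88888319 -208.49850523  124.99202299] (array([ 548.4, -210.2]), array([45.4, 26.7]), 72.9) all (array([ 546.1, -212.5]), array([51.1, 29.8]), 72.9)
top yel 172 [643.0219438  114.54127738 104.87836316] (array([642.6, 113.8]), array([87.2, 60.3]), -80.7) normal [-0.43015542 -0.05259383  0.90122151]
top red [250 114   4   3   8] [721.18455625  75.64713722 142.18956852] 145.4287633844324
top red [189 171   6   7  35] [540.80665766 258.27196409 113.82807284] 124.45091239976205
top panel 1992 [657.82375078 115.77701768 111.04816237] [-0.40742119 -0.06386919  0.91100423] tilt 24.355500701249532 az -171.0905660490969 (array([652.7, 114.7]), array([165.2, 165.1]), 9.2)
top rest 1527 (array([ 529.2, -269.2]), array([221.7, 111.4]), 70.8)
top switch 274 (array([562.3, 268.5]), array([80.7, 49.9]), 27.5) [18.63903106 22.86752903 26.05065568 30.17649444 38.85086173]
side blue 71 [ 510.5334662  -309.93270855  124.
[... 316 characters left out ...]
117.90138324 103.22488869] (array([644.7, 115.6]), array([94.5, 61.7]), -80.8) normal [-0.41820234 -0.07318422  0.90540095]
side red [173 170   4   3   9] [723.44708468  79.74051505 138.45804688] 141.2585084025818
side red [225 237   8   9  55] [541.16898307 267.17135948 115.30101052] 120.8701596991616
side panel 1851 [661.06785021 117.49106415 109.48885518] [-0.4149807  -0.05496771  0.90816825] tilt 24.746568052081777 az -172.45461208995388 (array([659.5, 121.9]), array([172.7, 158.5]), -80.9)
side rest 797 (array([ 533.5, -262.9]), array([226.3, 113.8]), 71.5)
side switch 650 (array([578.4, 246.2]), array([124.8,  82.5]), -69.4) [17.66635902 23.70470753 26.01069487 30.13968398 39.59677311]
```

```bash
cat >> h.py <<'E'
def tool(yaw_y,tilt=0):
    # tool pointing down, y axis at world yaw yaw_y(deg); tilt: tool z leans away from +y (deg)
    a=np.radians(yaw_y); y=np.array([np.cos(a),np.sin(a),0]); z=np.array([0,0,-1.])
    t=np.radians(tilt); z2=np.cos(t)*z-np.sin(t)*y; y2=np.cos(t)*y+np.sin(t)*z
    return R.from_matrix(np.column_stack([np.cross(y2,z2),y2,z2]))
def plan(pos,rot,start=None,n=None):
    s=arm.read_state()
    p0,r0=start or (np.array(s['position']),R.from_quat(s['ee_rot']))
    rv=(r0.inv()*rot).as_rotvec(degrees=True); d=np.array(pos)-p0
    n=n or int(max(np.ceil(np.abs(d).max()/38),np.ceil(np.linalg.norm(d)/41),np.ceil(np.linalg.norm(rv)/7.1),1))
    for i in range(n):
        r=r0*R.from_rotvec(rv*i/n,degrees=True)
        v=r.inv().apply(d/n)/10
        print(dict(zip(['x','y','z','ax','ay','az'],np.round(np.r_[v,rv/n],2).tolist())))
E
python3 -c "
from h import *
plan([509,-324,215],tool(160.7))"
```

```text
{'x': -3.71, 'y': 1.49, 'z': 0.16, 'ax': -0.0, 'ay': 0.0, 'az': -5.11}
{'x': -3.83, 'y': 1.15, 'z': 0.16, 'ax': -0.0, 'ay': 0.0, 'az': -5.11}
{'x': -3.91, 'y': 0.81, 'z': 0.16, 'ax': -0.0, 'ay': 0.0, 'az': -5.11}
{'x': -3.97, 'y': 0.46, 'z': 0.16, 'ax': -0.0, 'ay': 0.0, 'az': -5.11}
{'x': -4.0, 'y': 0.1, 'z': 0.16, 'ax': -0.0, 'ay': 0.0, 'az': -5.11}
{'x': -3.99, 'y': -0.25, 'z': 0.16, 'ax': -0.0, 'ay': 0.0, 'az': -5.11}
{'x': -3.95, 'y': -0.61, 'z': 0.16, 'ax': -0.0, 'ay': 0.0, 'az': -5.11}
{'x': -3.88, 'y': -0.96, 'z': 0.16, 'ax': -0.0, 'ay': 0.0, 'az': -5.11}
{'x': -3.78, 'y': -1.3, 'z': 0.16, 'ax': -0.0, 'ay': 0.0, 'az': -5.11}
{'x': -3.65, 'y': -1.63, 'z': 0.16, 'ax': -0.0, 'ay': 0.0, 'az': -5.11}
```

Emit:
send_rows(targets=[{"gripper": -1, "x": -3.7, "y": 1.5, "z": 0.15, "az": -5.1}, {"gripper": -1, "x": -3.8, "y": 1.15, "z": 0.15, "az": -5.1}, {"gripper": -1, "x": -3.9, "y": 0.8, "z": 0.15, "az": -5.1}, {"gripper": -1, "x": -3.95, "y": 0.45, "z": 0.15, "az": -5.1}, {"gripper": -1, "x": -4.0, "y": 0.1, "z": 0.15, "az": -5.1}])

```text
$.targets[0]: bad value
```

Emit:
send_rows(targets=[{"gripper": -1, "x": -4.0, "y": -0.25, "z": 0.15, "az": -5.1}, {"gripper": -1, "x": -3.95, "y": -0.6, "z": 0.15, "az": -5.1}, {"gripper": -1, "x": -3.9, "y": -0.95, "z": 0.15, "az": -5.1}, {"gripper": -1, "x": -3.8, "y": -1.3, "z": 0.15, "az": -5.1}, {"gripper": -1, "x": -3.65, "y": -1.6, "z": 0.15, "az": -5.1}])

```text
$.targets[0]: bad value
```

Emit:
send_rows(targets=[{"gripper": -1}, {"gripper": -1}])

```text
$.targets[0]: bad value
```

```bash
python3 - <<'E'
from h import *
p,d,W,m=snap('wrist','w1.png'); M=masks(p)
P=W[M['blue']&np.isfinite(W[...,2])]; T=P[(P[:,2]>118)&(P[:,2]<135)]
print(len(P),len(T)); print(T.mean(0),rect(T)); A=P[(P[:,2]>75)&(P[:,2]<95)]; print(rect(A),rect(P))
s=arm.read_state();print(s['position'],s['clock'])
plan([509,-324,215],tool(160.7))
E
```

```text
0 0
[nan nan nan] (array([0., 0.]), array([0., 0.]), 0.0)
(array([0., 0.]), array([0., 0.]), 0.0) (array([0., 0.]), array([0., 0.]), 0.0)
[ 209.48123694 -588.81650682  231.32115363] 1.05
{'x': -3.71, 'y': 1.49, 'z': 0.16, 'ax': 0.0, 'ay': -0.0, 'az': -5.11}
{'x': -3.83, 'y': 1.15, 'z': 0.16, 'ax': 0.0, 'ay': -0.0, 'az': -5.11}
{'x': -3.92, 'y': 0.81, 'z': 0.16, 'ax': 0.0, 'ay': -0.0, 'az': -5.11}
{'x': -3.97, 'y': 0.46, 'z': 0.16, 'ax': 0.0, 'ay': -0.0, 'az': -5.11}
{'x': -4.0, 'y': 0.1, 'z': 0.16, 'ax': 0.0, 'ay': -0.0, 'az': -5.11}
{'x': -3.99, 'y': -0.26, 'z': 0.16, 'ax': 0.0, 'ay': -0.0, 'az': -5.11}
{'x': -3.95, 'y': -0.61, 'z': 0.16, 'ax': 0.0, 'ay': -0.0, 'az': -5.11}
{'x': -3.88, 'y': -0.96, 'z': 0.16, 'ax': 0.0, 'ay': -0.0, 'az': -5.11}
{'x': -3.78, 'y': -1.3, 'z': 0.16, 'ax': 0.0, 'ay': -0.0, 'az': -5.11}
{'x': -3.65, 'y': -1.63, 'z': 0.16, 'ax': 0.0, 'ay': -0.0, 'az': -5.11}<stdin>:4: RuntimeWarning: Mean of empty slice.
  ret = um.true_divide(
```

View pics/w1.png

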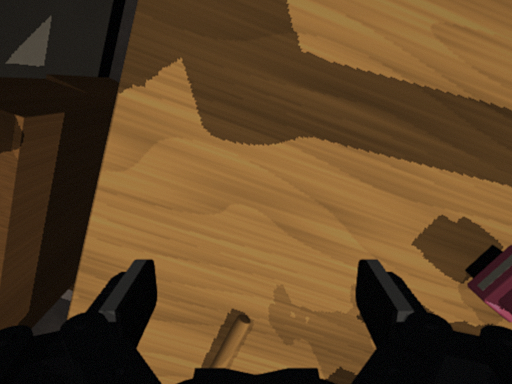

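The calls were refused, so the arm is still at its start; the picture shows only the table, the fingers and a pink decoy at (490,285). My guess is that every key must be given in each row.

Emit:
send_rows(targets=[{"gripper": -1, "x": -3.7, "y": 1.5, "z": 0.15, "ax": 0, "ay": 0, "az": -5.1}, {"gripper": -1, "x": -3.8, "y": 1.15, "z": 0.15, "ax": 0, "ay": 0, "az": -5.1}, {"gripper": -1, "x": -3.9, "y": 0.8, "z": 0.15, "ax": 0, "ay": 0, "az": -5.1}, {"gripper": -1, "x": -3.95, "y": 0.45, "z": 0.15, "ax": 0, "ay": 0, "az": -5.1}, {"gripper": -1, "x": -4.0, "y": 0.1, "z": 0.15, "ax": 0, "ay": 0, "az": -5.1}])

```text
clock: 1.47
position: [359.8, -455.6, 224.0]
ee_rot: [-0.385, 0.923, -0.0, 0.0]
contact_force: [0.5, -0.1, 0.9]
gripper_width: 85.2
grasp_force: 0.0
```

Emit:
send_rows(targets=[{"gripper": -1, "x": -4.0, "y": -0.25, "z": 0.15, "ax": 0, "ay": 0, "az": -5.1}, {"gripper": -1, "x": -3.95, "y": -0.6, "z": 0.15, "ax": 0, "ay": 0, "az": -5.1}, {"gripper": -1, "x": -3.9, "y": -0.95, "z": 0.15, "ax": 0, "ay": 0, "az": -5.1}, {"gripper": -1, "x": -3.8, "y": -1.3, "z": 0.15, "ax": 0, "ay": 0, "az": -5.1}, {"gripper": -1, "x": -3.65, "y": -1.6, "z": 0.15, "ax": 0, "ay": 0, "az": -5.1}])

```text
clock: 1.88
position: [509.8, -322.4, 216.5]
ee_rot: [-0.58, 0.815, -0.0, 0.0]
contact_force: [0.3, -0.7, 0.2]
gripper_width: 85.4
grasp_force: 0.0
```

Emit:
send_rows(targets=[{"gripper": -1, "x": 0, "y": 0, "z": 0, "ax": 0, "ay": 0, "az": 0}, {"gripper": -1, "x": 0, "y": 0, "z": 0, "ax": 0, "ay": 0, "az": 0}])

```text
clock: 2.05
position: [510.0, -322.3, 215.9]
ee_rot: [-0.579, 0.815, 0.0, -0.0]
contact_force: [0.1, -0.1, 0.2]
gripper_width: 85.4
grasp_force: 0.0
```

```bash
python3 - <<'E'
from h import *
p,d,W,m=snap('wrist','w2.png'); M=masks(p)
P=W[M['blue']&np.isfinite(W[...,2])]; T=P[(P[:,2]>118)&(P[:,2]<135)]
print(len(P),len(T)); print(T.mean(0),rect(T)); A=P[(P[:,2]>75)&(P[:,2]<95)]; print(rect(A),rect(P))
s=arm.read_state();print(s['position'],s['clock'])
plan([509,-324,90],tool(160.7))
E
```

```text
4692 2504
[ 511.12678284 -323.80897237  126.38056071] (array([ 511.7, -322.1]), array([47.2, 28.1]), 70.2)
(array([ 511.4, -322.1]), array([64.7, 45.4]), 70.5) (array([ 511.4, -322.1]), array([64.7, 45.4]), 70.5)
[ 508.94174408 -323.29056195  216.08418721] 2.1
{'x': 0.02, 'y': -0.01, 'z': 3.15, 'ax': 0.01, 'ay': -0.0, 'az': -0.01}
{'x': 0.02, 'y': -0.01, 'z': 3.15, 'ax': 0.01, 'ay': -0.0, 'az': -0.01}
{'x': 0.02, 'y': -0.01, 'z': 3.15, 'ax': 0.01, 'ay': -0.0, 'az': -0.01}
{'x': 0.02, 'y': -0.01, 'z': 3.15, 'ax': 0.01, 'ay': -0.0, 'az': -0.01}
```

View pics/w2.png

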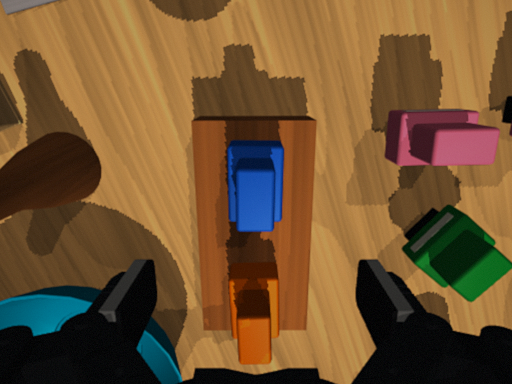

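The grip top is at columns 237–274, centred between the fingers (about 256), with orange below it in the picture. Alignment is good, so I go down 126 mm, close and lift.

Emit:
send_rows(targets=[{"gripper": -1, "x": -0.05, "y": -0.1, "z": 3.0, "ax": 0, "ay": 0, "az": 0}, {"gripper": -1, "x": 0, "y": 0, "z": 3.0, "ax": 0, "ay": 0, "az": 0}, {"gripper": -1, "x": 0, "y": 0, "z": 3.0, "ax": 0, "ay": 0, "az": 0}, {"gripper": -1, "x": 0, "y": 0, "z": 2.5, "ax": 0, "ay": 0, "az": 0}, {"gripper": -1, "x": 0, "y": 0, "z": 1.1, "ax": 0, "ay": 0, "az": 0}])

```text
clock: 2.52
position: [506.4, -324.1, 86.8]
ee_rot: [-0.576, 0.817, 0.003, -0.002]
contact_force: [0.0, -0.0, 0.0]
gripper_width: 85.4
grasp_force: 0.0
```

Emit:
send_rows(targets=[{"gripper": 1, "x": 0, "y": 0, "z": 0, "ax": 0, "ay": 0, "az": 0}, {"gripper": 1, "x": 0, "y": 0, "z": 0, "ax": 0, "ay": 0, "az": 0}, {"gripper": 1, "x": 0, "y": 0, "z": 0, "ax": 0, "ay": 0, "az": 0}, {"gripper": 1, "x": 0, "y": 0, "z": 0, "ax": 0, "ay": 0, "az": 0}, {"gripper": 1, "x": 0, "y": 0, "z": 0, "ax": 0, "ay": 0, "az": 0}])

```text
clock: 2.93
position: [510.4, -324.3, 92.4]
ee_rot: [-0.578, 0.816, -0.001, 0.001]
contact_force: [0.4, 1.2, 1.5]
gripper_width: 27.2
grasp_force: 59.3
```

Emit:
send_rows(targets=[{"gripper": 1, "x": 0, "y": 0, "z": -1.5, "ax": 0, "ay": 0, "az": 0}, {"gripper": 1, "x": 0, "y": 0, "z": -3.0, "ax": 0, "ay": 0, "az": 0}, {"gripper": 1, "x": 0, "y": 0, "z": -4.0, "ax": 0, "ay": 0, "az": 0}, {"gripper": 1, "x": 0, "y": 0, "z": -4.0, "ax": 0, "ay": 0, "az": 0}, {"gripper": 1, "x": 0, "y": 0, "z": -4.0, "ax": 0, "ay": 0, "az": 0}])

```text
clock: 3.35
position: [509.0, -323.4, 257.2]
ee_rot: [-0.578, 0.816, 0.0, 0.0]
contact_force: [0.5, 0.1, -2.9]
gripper_width: 27.2
grasp_force: 61.0
```

```bash
python3 - <<'E'
from h import *
s=arm.read_state(); print(s['position'],s['gripper_width'],s['grasp_force'],s['joints'],s['clock'])
S=np.array([643.5,115,103.]); yaw=9.0
r=tool(180+yaw,25.); n=-r.as_matrix()[:,2]; print(n)
# TCP is 68 above module origin; pre-insert: foot 60 mm above mouth
tgt=S+n*(68+60)
print(tgt); plan(tgt,r)
E
```

```text
[ 508.95306606 -323.39133405  257.20801882] 27.17236467215699 60.98467469215393 [-2.98111704e-01  3.31232213e-01 -6.59253629e-03 -5.69689607e-04
 -1.23347339e+00 -4.05525105e-02] 3.35
[-0.41741513 -0.06611206  0.90630779]
[590.07086341 106.5376561  219.00739674]
{'x': -3.6, 'y': 0.55, 'z': 0.32, 'ax': 2.04, 'ay': -0.51, 'az': -2.33}
{'x': -3.62, 'y': 0.42, 'z': 0.34, 'ax': 2.04, 'ay': -0.51, 'az': -2.33}
{'x': -3.63, 'y': 0.28, 'z': 0.36, 'ax': 2.04, 'ay': -0.51, 'az': -2.33}
{'x': -3.64, 'y': 0.15, 'z': 0.38, 'ax': 2.04, 'ay': -0.51, 'az': -2.33}
{'x': -3.64, 'y': 0.01, 'z': 0.41, 'ax': 2.04, 'ay': -0.51, 'az': -2.33}
{'x': -3.63, 'y': -0.12, 'z': 0.44, 'ax': 2.04, 'ay': -0.51, 'az': -2.33}
{'x': -3.62, 'y': -0.25, 'z': 0.48, 'ax': 2.04, 'ay': -0.51, 'az': -2.33}
{'x': -3.6, 'y': -0.38, 'z': 0.53, 'ax': 2.04, 'ay': -0.51, 'az': -2.33}
{'x': -3.58, 'y': -0.5, 'z': 0.58, 'ax': 2.04, 'ay': -0.51, 'az': -2.33}
{'x': -3.55, 'y': -0.63, 'z': 0.63, 'ax': 2.04, 'ay': -0.51, 'az': -2.33}
{'x': -3.52, 'y': -0.75, 'z': 0.68, 'ax': 2.04, 'ay': -0.51, 'az': -2.33}
{'x': -3.48, 'y': -0.87, 'z': 0.74, 'ax': 2.04, 'ay': -0.51, 'az': -2.33}
```

Emit:
send_rows(targets=[{"gripper": 1, "x": -3.6, "y": 0.55, "z": 0.3, "ax": 2.04, "ay": -0.51, "az": -2.33}, {"gripper": 1, "x": -3.6, "y": 0.4, "z": 0.3, "ax": 2.04, "ay": -0.51, "az": -2.33}, {"gripper": 1, "x": -3.6, "y": 0.3, "z": 0.35, "ax": 2.04, "ay": -0.51, "az": -2.33}, {"gripper": 1, "x": -3.65, "y": 0.15, "z": 0.4, "ax": 2.04, "ay": -0.51, "az": -2.33}, {"gripper": 1, "x": -3.65, "y": 0, "z": 0.4, "ax": 2.04, "ay": -0.51, "az": -2.33}])

```text
clock: 3.77
position: [542.8, -143.3, 240.1]
ee_rot: [-0.655, 0.75, -0.06, 0.07]
contact_force: [1.3, 0.3, -3.5]
gripper_width: 27.2
grasp_force: 61.4
```

Emit:
send_rows(targets=[{"gripper": 1, "x": -3.65, "y": -0.1, "z": 0.45, "ax": 2.04, "ay": -0.51, "az": -2.33}, {"gripper": 1, "x": -3.6, "y": -0.25, "z": 0.5, "ax": 2.04, "ay": -0.51, "az": -2.33}, {"gripper": 1, "x": -3.6, "y": -0.4, "z": 0.5, "ax": 2.04, "ay": -0.51, "az": -2.33}, {"gripper": 1, "x": -3.6, "y": -0.5, "z": 0.55, "ax": 2.04, "ay": -0.51, "az": -2.33}, {"gripper": 1, "x": -3.55, "y": -0.6, "z": 0.6, "ax": 2.04, "ay": -0.51, "az": -2.33}])

```text
clock: 4.18
position: [576.2, 36.1, 224.5]
ee_rot: [0.721, -0.669, 0.118, -0.138]
contact_force: [0.8, -0.0, -2.5]
gripper_width: 27.5
grasp_force: 61.4
```

Emit:
send_rows(targets=[{"gripper": 1, "x": -3.5, "y": -0.75, "z": 0.7, "ax": 2.04, "ay": -0.51, "az": -2.33}, {"gripper": 1, "x": -3.5, "y": -0.85, "z": 0.7, "ax": 2.04, "ay": -0.51, "az": -2.33}, {"gripper": 1, "x": 0, "y": 0, "z": 0, "ax": 0, "ay": 0, "az": 0}, {"gripper": 1, "x": 0, "y": 0, "z": 0, "ax": 0, "ay": 0, "az": 0}, {"gripper": 1, "x": 0, "y": 0, "z": 0, "ax": 0, "ay": 0, "az": 0}])

```text
clock: 4.6
position: [589.4, 105.6, 217.7]
ee_rot: [0.742, -0.634, 0.141, -0.163]
contact_force: [0.2, 0.1, -2.4]
gripper_width: 27.1
grasp_force: 61.4
```

```bash
python3 - <<'E'
from h import *
s=arm.read_state(); print(s['position'],s['gripper_width'],s['joints'],s['clock'])
r0=R.from_quat(s['ee_rot']); print(r0.as_matrix().round(3), np.degrees((r0.inv()*tool(189,25)).as_rotvec()))
for c in ['wrist','side','top']:
    p,d,W,m=snap(c,c+'2.png'); np.savez(c+'2.npz',p=p,W=W); M=masks(p)
    P=W[M['blue']&np.isfinite(W[...,2])]; print(c,len(P), P.mean(0) if len(P) else '')
    Y=W[M['yellow']&np.isfinite(W[...,2])]; Y=Y[(Y[:,2]>75)&(Y[:,2]<135)&(Y[:,0]>550)]
    print('yel',len(Y),rect(Y))
    print(arm.boxes_of(c,'module')[:2])
E
```

```text
[589.35588981 105.6311987  217.67810069] 27.109589071785315 [ 0.51012056  0.16287565 -0.5277918   0.3170574  -0.4908955  -0.60435645] 4.6
[[ 0.156 -0.896  0.416]
 [-0.988 -0.142  0.064]
 [ 0.001 -0.421 -0.907]] [ 0.10618682 -0.0875633  -0.00173219]
wrist 14636 [584.78873103  94.03078662 233.38962029]
yel 1130 (array([648.6,  91.7]), array([60.6, 38.8]), 11.7)
[{'rect': [211.3, 180.3, 93.6, 183.5], 'score': 0.84}, {'rect': [118.1, 78.4, 269.0, 205.6], 'score': 0.5}]
side 512 [588.62401064 129.76933389 221.76221108]
yel 189 (array([644.7, 115.6]), array([93.9, 60.7]), -79.0)
[{'rect': [201.4, 145.8, 29.6, 41.9], 'score': 0.88}, {'rect': [300.8, 141.4, 15.4, 12.6], 'score': 0.72}]
top 1275 [ 252.16018169  983.5198527  -389.03344233]
yel 86 (array([644.3, 112.7]), array([87.8, 61. ]), -84.8)
[{'rect': [358.8, 229.0, 20.6, 19.8], 'score': 0.92}, {'rect': [324.0, 225.4, 26.2, 24.8], 'score': 0.63}]
```

View pics/wrist2.png

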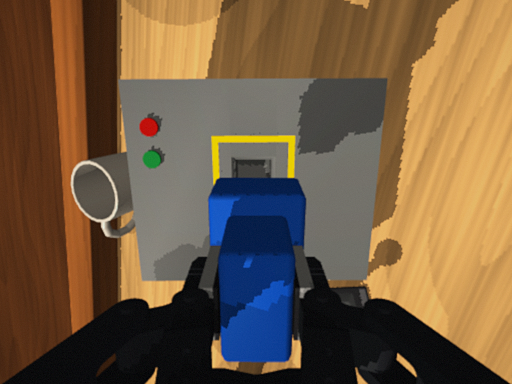

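The wrist view shows the socket (yellow frame, columns 211–296, top edge at row 136) partly hidden behind the held module (housing, columns 209–306). I'll sidestep 7 cm to see the whole socket and the module together.

Emit:
send_rows(targets=[{"gripper": 1, "x": -3.5, "y": 0, "z": 0, "ax": 0, "ay": 0, "az": 0}, {"gripper": 1, "x": -3.5, "y": 0, "z": 0, "ax": 0, "ay": 0, "az": 0}, {"gripper": 1, "x": 0, "y": 0, "z": 0, "ax": 0, "ay": 0, "az": 0}, {"gripper": 1, "x": 0, "y": 0, "z": 0, "ax": 0, "ay": 0, "az": 0}])

```text
clock: 5.23
position: [579.1, 176.0, 217.8]
ee_rot: [0.743, -0.633, 0.141, -0.164]
contact_force: [0.7, 0.0, -3.2]
gripper_width: 27.5
grasp_force: 61.5
```

```bash
python3 - <<'E'
from h import *
s=arm.read_state()
p,d,W,m=snap('wrist','wrist3.png'); np.savez('wrist3.npz',p=p,W=W,d=d); M=masks(p)
print(arm.read_state()['position'],s['position'],m['cx'],m['cy'],m['fx'])
r=R.from_quat(s['ee_rot']).as_matrix(); C=np.array(m['cam_to_world'])
print('cam in tool',(r.T@C[:3,:3]).round(4),(r.T@(C[:3,3]-s['position'])).round(1))
T=(W-s['position'])@r   # tool frame
np.save('T3.npy',T)
g=np.zeros(M['blue'].shape,bool); g[:,150:360]=1
B=T[M['blue']&g&np.isfinite(T[...,2])]; B=B[np.abs(B[:,1])<40]
for lo,hi in [(-80,-30),(-30,-10),(-10,3),(3,15),(15,40)]:
    q=B[(B[:,2]>lo)&(B[:,2]<hi)]
    if len(q): print((lo,hi),len(q),'x',np.percentile(q[:,0],[1,50,99]).round(1),'y',np.percentile(q[:,1],[1,50,99]).round(1))
Y=T[M['yellow']&np.isfinite(T[...,2])]; Y=Y[(Y[:,2]>80)&(Y[:,2]<180)]
mm=Y.mean(0);nn=np.linalg.svd(Y-mm)[2][2]; nn*=np.sign(nn[2]); print('frame',len(Y),mm.round(1),rect(Y),'extents',Y.min(0).round(1),Y.max(0).round(1),'normal in tool',nn.round(4))
E
```

```text
[578.97607717 175.03559144 217.63719938] [579.06260383 175.97180591 217.80149533] 255.89071484189978 196.08024686456653 345.48485919966816
cam in tool [[-9.000e-04 -9.529e-01 -3.033e-01]
 [ 1.000e+00 -1.100e-03  6.000e-04]
 [-9.000e-04 -3.033e-01  9.529e-01]] [  77.5   -1.1 -142.9]
(-80, -30) 7987 x [-24.2   1.3  21.2] y [-14.3  -1.   12.3]
(-30, -10) 1495 x [18.9 21.1 21.7] y [-14.   -1.   12.5]
(-10, 3) 696 x [18.8 21.1 21.7] y [-14.3  -0.5  12.6]
(3, 15) 3355 x [ 5.4 23.7 30.4] y [-22.7  -0.5  21.4]
(15, 40) 1074 x [29.4 30.2 30.6] y [-21.7  -0.4  20.7]
frame 2852 [ 72.4  -1.8 126.4] (array([69.5, -1.8]), array([86.2, 65.9]), -0.0) extents [ 26.3 -34.7 123.6] [112.6  31.1 128.9] normal in tool [-2.2e-03 -9.0e-04  1.0e+00]
```

View pics/wrist3.png

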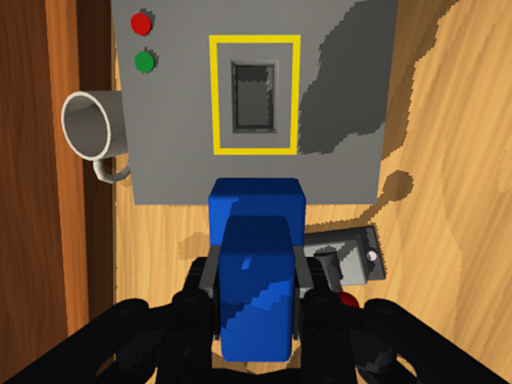

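The view is clear: the socket's frame spans columns 209–300, rows 35–154, with the hole in the middle at about (254,97) and the held module below it. The panel normal matches the tool axis. I'll measure the hole itself more finely.

```bash
python3 - <<'E'
from h import *
z=np.load('wrist3.npz'); T=np.load('T3.npy'); p=z['p']
Cp=np.array([77.5,-1.1,-142.9]); dirs=T-Cp; zp=126.4
Q=Cp+dirs*((zp+0.07*0-Cp[2])/dirs[...,2])[...,None]   # rays on the panel plane
sub=(slice(40,150),slice(215,295))
q=Q[sub]; t=T[sub]; g=p[sub].max(2)
print('row96 grey',[(c,int(p[96,c].max()),round(float(T[96,c,2]),1)) for c in range(226,284,2)])
print('col254',[(r,int(p[r,254].max()),round(float(T[r,254,2]),1)) for r in range(52,142,3)])
for name,mk in [('deep>129.5',t[...,2]>129.5),('deep>135',t[...,2]>135),('dark',g<75)]:
    mk=cv2.morphologyEx(mk.astype(np.uint8),cv2.MORPH_OPEN,np.ones((3,3))); P=q[mk>0]
    if len(P): print(name,len(P),rect(P),P[:,:2].min(0).round(1),P[:,:2].max(0).round(1))
E
```

```text
row96 grey [(226, 119, 127.1), (228, 120, 127.2), (230, 122, 127.2), (232, 63, 127.9), (234, 58, 129.4), (236, 43, 145.3), (238, 61, 160.6), (240, 72, 161.3), (242, 69, 161.6), (244, 70, 160.0), (246, 72, 163.0), (248, 72, 161.7), (250, 68, 161.1), (252, 70, 160.0), (254, 72, 160.9), (256, 71, 161.4), (258, 74, 161.1), (260, 72, 160.8), (262, 70, 161.8), (264, 72, 159.8), (266, 73, 160.4), (268, 73, 162.7), (270, 44, 159.6), (272, 62, 148.1), (274, 101, 129.7), (276, 122, 128.6), (278, 124, 127.4), (280, 120, 127.2), (282, 120, 128.3)]
col254 [(52, 122, 126.2), (55, 120, 127.5), (58, 120, 127.4), (61, 122, nan), (64, 90, 128.7), (67, 39, 159.2), (70, 46, 160.2), (73, 46, 159.3), (76, 48, 160.6), (79, 45, 160.6), (82, 72, 160.7), (85, 70, 162.2), (88, 72, 160.9), (91, 73, 161.5), (94, 72, 161.2), (97, 71, 162.0), (100, 70, 161.6), (103, 69, 161.5), (106, 69, 160.7), (109, 68, 160.7), (112, 69, 160.5), (115, 68, 162.1), (118, 71, 160.5), (121, 68, 161.8), (124, 62, 160.0), (127, 40, 145.3), (130, 65, 130.1), (133, 95, 127.8), (136, 114, 126.7), (139, 115, 126.2)]
deep>129.5 2569 (array([69.1, -2.1]), array([47.8, 29.9]), -0.6) [ 45.3 -17.1] [92.9 13. ]
deep>135 2349 (array([69.2, -2.2]), array([44.7, 28. ]), 0.1) [ 46.8 -16.2] [91.6 11.8]
dark 2535 (array([68.8, -3. ]), array([49.9, 31.7]), -0.7) [nan nan] [nan nan]
```

Hole centre in tool coordinates is (69.2, −2.1) and the module axis (−2.3, −0.8). That means x +7.15 and y −0.13 cm, then about 59 mm to the mouth.

Emit:
send_rows(targets=[{"gripper": 1, "x": 3.6, "y": -0.13, "z": 0, "ax": 0, "ay": 0, "az": 0}, {"gripper": 1, "x": 3.55, "y": 0, "z": 0, "ax": 0, "ay": 0, "az": 0}, {"gripper": 1, "x": 0, "y": 0, "z": 2.5, "ax": 0, "ay": 0, "az": 0}, {"gripper": 1, "x": 0, "y": 0, "z": 2.5, "ax": 0, "ay": 0, "az": 0}, {"gripper": 1, "x": 0, "y": 0, "z": 0, "ax": 0, "ay": 0, "az": 0}])

```text
clock: 5.7
position: [611.1, 104.6, 168.3]
ee_rot: [0.742, -0.636, 0.139, -0.16]
contact_force: [-1.2, -2.3, -3.3]
gripper_width: 27.1
grasp_force: 61.2
```

Emit:
send_rows(targets=[{"gripper": 1, "x": 0, "y": 0, "z": 0.4, "ax": 0, "ay": 0, "az": 0}, {"gripper": 1, "x": 0, "y": 0, "z": 0.4, "ax": 0, "ay": 0, "az": 0}, {"gripper": 1, "x": 0, "y": 0, "z": 0.4, "ax": 0, "ay": 0, "az": 0}, {"gripper": 1, "x": 0, "y": 0, "z": 0.4, "ax": 0, "ay": 0, "az": 0}])

```text
clock: 6.03
position: [619.5, 109.3, 159.6]
ee_rot: [0.742, -0.634, 0.141, -0.165]
contact_force: [-0.2, 1.1, -2.0]
gripper_width: 27.1
grasp_force: 61.3
```

Emit:
send_rows(targets=[{"gripper": 1, "x": 0, "y": 0, "z": 0.4, "ax": 0, "ay": 0, "az": 0}, {"gripper": 1, "x": 0, "y": 0, "z": 0.4, "ax": 0, "ay": 0, "az": 0}, {"gripper": 1, "x": 0, "y": 0, "z": 0.4, "ax": 0, "ay": 0, "az": 0}])

```text
clock: 6.28
position: [624.2, 109.9, 147.8]
ee_rot: [0.742, -0.634, 0.141, -0.164]
contact_force: [-0.2, -0.7, -3.0]
gripper_width: 27.2
grasp_force: 61.3
```

Emit:
send_rows(targets=[{"gripper": 1, "x": 0, "y": 0, "z": 0.3, "ax": 0, "ay": 0, "az": 0}, {"gripper": 1, "x": 0, "y": 0, "z": 0.3, "ax": 0, "ay": 0, "az": 0}])

```text
clock: 6.45
position: [626.6, 110.2, 142.0]
ee_rot: [0.742, -0.634, 0.141, -0.164]
contact_force: [0.1, 0.8, -2.3]
gripper_width: 27.6
grasp_force: 61.3
```

```bash
python3 - <<'E'
from h import *
s=arm.read_state()
S=np.array([643.5,115,103.]); r=tool(189,25).as_matrix(); print(s['position'],s['contact_force'],'tcp in socket', (s['position']-S)@r)
E
```

```text
[626.63616347 110.15518492 141.99579917] [ 0.10765872  0.76232813 -2.31999308] tcp in socket [  2.14708212  -0.69779266 -42.70171768]
```

Emit:
send_rows(targets=[{"gripper": 1, "x": 0, "y": 0, "z": 0.15, "ax": 0, "ay": 0, "az": 0}, {"gripper": 1, "x": 0, "y": 0, "z": 0.15, "ax": 0, "ay": 0, "az": 0}])

```text
clock: 6.62
position: [627.0, 109.9, 141.0]
ee_rot: [0.742, -0.634, 0.141, -0.164]
contact_force: [-24.8, 0.9, 21.8]
gripper_width: 27.1
grasp_force: 65.4
```

Emit:
send_rows(targets=[{"gripper": 1, "x": 0, "y": 0, "z": 0.1, "ax": 0, "ay": 0, "az": 0}, {"gripper": 1, "x": 0, "y": 0, "z": 0, "ax": 0, "ay": 0, "az": 0}])

```text
clock: 6.78
position: [627.0, 109.9, 141.0]
ee_rot: [0.742, -0.634, 0.142, -0.164]
contact_force: [-17.8, -0.2, 14.3]
gripper_width: 27.4
grasp_force: 64.2
```

```bash
python3 - <<'E'
from h import *
s=arm.read_state()
p,d,W,m=snap('wrist','wrist4.png'); M=masks(p); r=R.from_quat(s['ee_rot']).as_matrix()
T=(W-s['position'])@r; ok=np.isfinite(T[...,2])
h=cv2.cvtColor(p,cv2.COLOR_RGB2HSV)
B=T[M['blue']&ok]; B=B[np.abs(B[:,1])<40]
q=B[(B[:,2]>3)&(B[:,0]>24)&(B[:,0]<29)]; top=np.median(q[q[:,2]<12][:,2]); print('housing top',len(q),top,np.percentile(B[B[:,2]>3][:,1],[1,99]), 'faces',np.median(B[(B[:,2]>14)][:,0]))
Y=T[M['yellow']&ok]; Y=Y[(Y[:,2]>20)&(Y[:,2]<70)]; print('frame',len(Y),np.median(Y[:,2]),Y.min(0).round(1),Y.max(0).round(1))
g=ok&(np.abs(p.max(2).astype(int)-p.min(2))<12)&(T[...,0]>40)&(T[...,0]<80)&(abs(T[...,1])<60)&(T[...,2]>25)&(T[...,2]<60)
G=T[g]; mm=G.mean(0); n=np.linalg.svd(G-mm)[2][2]; n*=np.sign(n[2]); print('panel',len(G),mm,n, 'z at housing', mm[2]-(n[0]*(27-mm[0])+n[1]*(0-mm[1]))/n[2], 'gap=',mm[2]-(n[0]*(27-mm[0])+n[1]*(0-mm[1]))/n[2]-top-34)
cv2.imwrite('pics/w4c.png',cv2.resize(p[60:384,120:390,::-1],None,fx=1.8,fy=1.8))
E
```

```text
housing top 1044 8.1754860584701 [-22.72441631  21.3564238 ] faces 29.939730982161883
frame 2536 41.19655317577047 [-18.7 -33.9  39. ] [39.7 31.5 43.5]
panel 17450 [60.68975571  0.42118527 42.08607262] [-0.0031831   0.00173953  0.99999342] z at housing 41.97956659490719 gap= -0.1959194635629089
```

View pics/w4c.png

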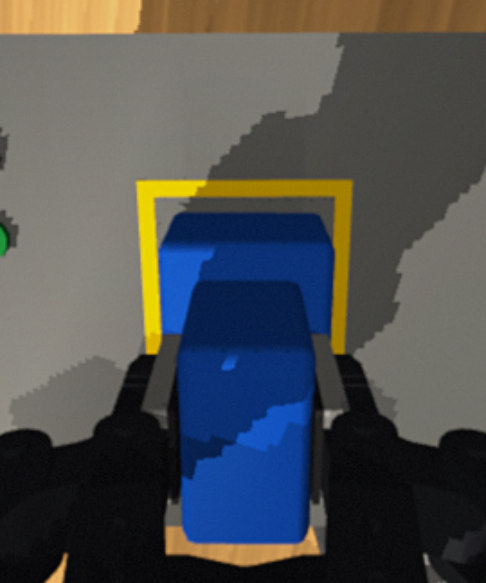

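The housing lies on the panel (gap about 0 mm) and is centred in the yellow frame. I release, retreat and measure the lever.

Emit:
send_rows(targets=[{"gripper": -1, "x": 0, "y": 0, "z": 0, "ax": 0, "ay": 0, "az": 0}, {"gripper": -1, "x": 0, "y": 0, "z": 0, "ax": 0, "ay": 0, "az": 0}, {"gripper": -1, "x": 0, "y": 0, "z": 0, "ax": 0, "ay": 0, "az": 0}, {"gripper": -1, "x": 0, "y": 0, "z": 0, "ax": 0, "ay": 0, "az": 0}, {"gripper": -1, "x": 0, "y": 0, "z": -2, "ax": 0, "ay": 0, "az": 0}])

```text
clock: 7.25
position: [618.8, 107.8, 153.0]
ee_rot: [0.743, -0.635, 0.14, -0.161]
contact_force: [0.2, -0.6, -0.5]
gripper_width: 84.6
grasp_force: 0.0
```

Emit:
send_rows(targets=[{"gripper": -1, "x": 0, "y": 0, "z": -4, "ax": 0, "ay": 0, "az": 0}, {"gripper": -1, "x": 0, "y": 0, "z": -4, "ax": 0, "ay": 0, "az": 0}, {"gripper": 1, "x": 0, "y": 0, "z": -4, "ax": 0, "ay": 0, "az": 0}, {"gripper": 1, "x": 0, "y": 0, "z": 0, "ax": 0, "ay": 0, "az": 0}, {"gripper": 1, "x": 0, "y": 0, "z": 0, "ax": 0, "ay": 0, "az": 0}])

```text
clock: 7.67
position: [570.6, 101.9, 269.2]
ee_rot: [0.742, -0.634, 0.142, -0.167]
contact_force: [-0.1, -0.5, -0.6]
gripper_width: 51.6
grasp_force: 0.0
```

```bash
python3 - <<'E'
from h import *
s=arm.read_state();print(s['position'],s['gripper_width'],s['clock'])
for c in ['wrist','top','side']:
    p,d,W,m=snap(c,c+'5.png'); M=masks(p)
    n,l,st,cen=cv2.connectedComponentsWithStats(M['red'].astype(np.uint8))
    for i in range(1,n):
        q=W[l==i]; 
        if st[i][4]>5 and np.nanmean(q[:,1])>150: print(c,'red',st[i],np.nanmean(q,0).round(1),np.nanmax(q,0).round(1),np.nanmin(q,0).round(1))
    B=W[M['blue']&np.isfinite(W[...,2])]; B=B[(B[:,1]>0)&(B[:,0]>500)]
    S=np.array([643.5,115,103.]); r=tool(189,25).as_matrix(); t=(B-S)@r
    print(c,'blue in socket: zrange',np.percentile(t[:,2],[1,99]) if len(t) else '', 'grip rect',rect(t[t[:,2]<-65]) if (t[:,2]<-65).sum()>3 else '','housing',rect(t[(t[:,2]>-40)]) if (t[:,2]>-40).sum()>3 else '')
E
```

```text
[570.57018963 101.94906091 269.24130931] 51.64828007435023 7.6667
wrist red [318 332  12  17 129] [542.8 223.4 159.3] [552.4 265.8 330. ] [527.1  77.2 113.5]
wrist blue in socket: zrange [-77.00321095  -5.42809307] grip rect (array([ 0.5, -0.8]), array([46.9, 27.7]), 0.2) housing (array([-2.4,  1. ]), array([70.3, 48.2]), 0.0)
top red [189 171   6   8  35] [539.6 257.6 116.2] [550.7 266.2 122.7] [528.7 250.  110.3]
top blue in socket: zrange [-282.8966112   -20.38310534] grip rect (array([  2.9, -25.4]), array([78.6, 47.4]), 88.9) housing (array([ 1.8, -0.3]), array([62.9, 44. ]), 1.7)
side red [225 237   8   9  51] [541.7 267.7 115.4] [550.7 276.9 120.2] [532.8 256.5 108.4]
side blue in socket: zrange [-76.78214376   0.80125764] grip rect (array([-5.6, -3.8]), array([44.2, 27.8]), -6.3) housing (array([19.9,  5.2]), array([116.4,  58.1]), 4.7)
```

```bash
python3 - <<'E'
from h import *
for c in ['top','side']:
    z=np.load(c+'1.npz'); W=z['W']; p=z['p']
    k=(abs(W[...,0]-575)<75)&(abs(W[...,1]-275)<75)&(p.max(2).astype(int)-p.min(2)<30)
    for lo,hi in [(12,33),(22,33),(8,28)]:
        P=W[k&(W[...,2]>lo)&(W[...,2]<hi)]; print(c,lo,hi,len(P),rect(P))
    P=W[k&(W[...,2]>45)&(W[...,2]<105)]; print('rod',P[np.argsort(P[:,2])][::3].round(0).tolist())
    K=W[(abs(W[...,0]-560)<40)&(abs(W[...,1]-390)<60)&(W[...,2]>60)]; print('jar',rect(K) if len(K) else '')
s=arm.read_state(); print(s['joints'])
E
```

```text
top 12 33 242 (array([568.3, 270.1]), array([92.1, 52.7]), 28.5)
top 22 33 176 (array([566.6, 271.2]), array([68.6, 49. ]), 27.3)
top 8 28 227 (array([567.5, 271.2]), array([94.5, 55.5]), 28.9)
rod [[563.0, 266.0, 49.0]]
jar (array([556.3, 443.2]), array([45.6, 12.6]), -0.9)
side 12 33 443 (array([572.1, 279.8]), array([87.9, 51.2]), 27.7)
side 22 33 363 (array([571.5, 278.7]), array([69.2, 50.5]), 28.5)
side 8 28 449 (array([569.2, 280.7]), array([95.3, 55.4]), 27.7)
rod [[559.0, 276.0, 45.0], [561.0, 278.0, 48.0], [612.0, 200.0, 51.0], [559.0, 275.0, 53.0], [638.0, 202.0, 53.0], [620.0, 200.0, 54.0], [611.0, 201.0, 56.0], [646.0, 203.0, 57.0], [640.0, 203.0, 58.0], [564.0, 274.0, 59.0], [561.0, 276.0, 59.0], [616.0, 200.0, 59.0], [645.0, 202.0, 61.0], [630.0, 201.0, 61.0], [632.0, 201.0, 62.0], [558.0, 276.0, 63.0], [647.0, 204.0, 63.0], [645.0, 202.0, 65.0], [553.0, 274.0, 66.0], [642.0, 203.0, 67.0], [639.0, 204.0, 68.0], [555.0, 276.0, 69.0], [636.0, 202.0, 70.0], [623.0, 200.0, 71.0], [556.0, 275.0, 71.0], [554.0, 272.0, 72.0], [634.0, 201.0, 74.0], [646.0, 203.0, 74.0], [638.0, 203.0, 76.0], [556.0, 273.0, 77.0], [610.0, 200.0, 78.0], [641.0, 203.0, 79.0], [630.0, 202.0, 80.0], [635.0, 203.0, 80.0], [553.0, 273.0, 82.0], [633.0, 201.0, 83.0], [553.0, 271.0, 84.0], [643.0, 202.0, 86.0], [640.0, 202.0, 86.0], [551.0, 270.0, 88.0], [650.0, 204.0, 88.0], [553.0, 271.0, 88.0], [551.0, 270.0, 91.0], [629.0, 201.0, 91.0], [641.0, 204.0, 93.0], [548.0, 271.0, 93.0], [642.0, 202.0, 95.0], [634.0, 202.0, 96.0], [621.0, 200.0, 97.0], [639.0, 203.0, 97.0], [636.0, 201.0, 99.0], [641.0, 203.0, 100.0], [646.0, 205.0, 102.0], [631.0, 200.0, 103.0], [640.0, 203.0, 105.0]]
jar (array([563.9, 447.3]), array([26.1,  4.3]), 0.9)
[ 0.52846721  0.08327747 -0.48007585  0.26955124 -0.61812799 -0.56114929]
```

```bash
python3 - <<'E'
from h import *
r=tool(208); plan([499,238.5,200],r)
print(); plan([499,238.5,90],r,start=(np.array([499,238.5,200]),r))
E
```

```text
{'x': -2.94, 'y': 1.41, 'z': 0.75, 'ax': -4.92, 'ay': -0.85, 'az': -3.74}
{'x': -3.01, 'y': 1.14, 'z': 0.91, 'ax': -4.92, 'ay': -0.85, 'az': -3.74}
{'x': -3.06, 'y': 0.86, 'z': 1.04, 'ax': -4.92, 'ay': -0.85, 'az': -3.74}
{'x': -3.09, 'y': 0.57, 'z': 1.15, 'ax': -4.92, 'ay': -0.85, 'az': -3.74}
{'x': -3.1, 'y': 0.26, 'z': 1.23, 'ax': -4.92, 'ay': -0.85, 'az': -3.74}

{'x': 0.0, 'y': 0.0, 'z': 3.67, 'ax': 0.0, 'ay': 0.0, 'az': 0.0}
{'x': 0.0, 'y': 0.0, 'z': 3.67, 'ax': 0.0, 'ay': 0.0, 'az': 0.0}
{'x': 0.0, 'y': 0.0, 'z': 3.67, 'ax': 0.0, 'ay': 0.0, 'az': 0.0}
```

Emit:
send_rows(targets=[{"gripper": 1, "x": -2.95, "y": 1.4, "z": 0.75, "ax": -4.9, "ay": -0.85, "az": -3.75}, {"gripper": 1, "x": -3.0, "y": 1.15, "z": 0.9, "ax": -4.9, "ay": -0.85, "az": -3.75}, {"gripper": 1, "x": -3.05, "y": 0.85, "z": 1.05, "ax": -4.9, "ay": -0.85, "az": -3.75}, {"gripper": 1, "x": -3.1, "y": 0.55, "z": 1.15, "ax": -4.9, "ay": -0.85, "az": -3.75}, {"gripper": 1, "x": -3.1, "y": 0.25, "z": 1.2, "ax": -4.9, "ay": -0.85, "az": -3.75}])

```text
clock: 8.23
position: [499.1, 239.6, 199.7]
ee_rot: [0.858, -0.513, -0.001, 0.001]
contact_force: [0.9, -0.6, -0.5]
gripper_width: -0.1
grasp_force: 0.0
```

Emit:
send_rows(targets=[{"gripper": 1, "x": 0, "y": 0, "z": 3.6, "ax": 0, "ay": 0, "az": 0}, {"gripper": 1, "x": 0, "y": 0, "z": 3.6, "ax": 0, "ay": 0, "az": 0}, {"gripper": 1, "x": 0, "y": 0, "z": 3.6, "ax": 0, "ay": 0, "az": 0}, {"gripper": 1, "x": 0, "y": 0, "z": 0, "ax": 0, "ay": 0, "az": 0}])

```text
clock: 8.57
position: [495.4, 235.4, 84.6]
ee_rot: [0.857, -0.515, -0.003, 0.007]
contact_force: [-0.2, -0.5, -0.3]
gripper_width: -0.2
grasp_force: 0.0
```

```bash
python3 - <<'E'
from h import *
s=arm.read_state(); print(s['gripper_width'],R.from_quat(s['ee_rot']).as_matrix().round(3).tolist())
u=np.array([.883,.469,0]);l=np.array([-.469,.883,0]); k=np.array([541,262.5,113])
p=s['position']; b=np.array([570,275,0]); print(p,'tcp along/lat',(p-b)@u,(p-b)@l,'knob',(k-b)@u,(k-b)@l)
E
```

```text
-0.18177439047949628 [[0.469, -0.883, -0.012], [-0.883, -0.468, -0.01], [0.003, 0.015, -1.0]]
[495.3566114  235.36618809  84.64964604] tcp along/lat -84.49836992395434 0.011093336420575898 knob -31.4695 2.563499999999999
```

Lateral alignment is good. I push along −y of the tool.

Emit:
send_rows(targets=[{"gripper": 1, "x": -0.1, "y": -2.0, "z": 0, "ax": 0, "ay": 0, "az": 0}, {"gripper": 1, "x": 0, "y": -1.5, "z": 0, "ax": 0, "ay": 0, "az": 0}, {"gripper": 1, "x": 0, "y": -1.5, "z": 0, "ax": 0, "ay": 0, "az": 0}, {"gripper": 1, "x": 0, "y": -1.5, "z": 0, "ax": 0, "ay": 0, "az": 0}])

```text
clock: 8.9
position: [558.1, 270.4, 94.7]
ee_rot: [0.857, -0.515, 0.001, -0.001]
contact_force: [0.0, -0.3, 1.0]
gripper_width: -0.0
grasp_force: 0.4
```

Emit:
send_rows(targets=[{"gripper": 1, "x": 0, "y": -1.5, "z": 0, "ax": 0, "ay": 0, "az": 0}, {"gripper": 1, "x": 0, "y": -1.5, "z": 0, "ax": 0, "ay": 0, "az": 0}])

```text
clock: 9.07
position: [584.2, 284.2, 94.5]
ee_rot: [0.857, -0.515, 0.001, -0.001]
contact_force: [0.3, -0.0, -0.3]
gripper_width: -0.0
grasp_force: 0.4
```

```bash
python3 - <<'E'
from h import *
for c in ['side','top']:
    p,d,W,m=snap(c,c+'6.png'); M=masks(p)
    n,l,st,cen=cv2.connectedComponentsWithStats(M['red'].astype(np.uint8))
    for i in range(1,n):
        q=W[l==i]
        if st[i][4]>3: print(c,st[i],np.nanmean(q,0).round(1))
    if c=='side': cv2.imwrite('pics/s6c.png',cv2.resize(p[100:340,100:320,::-1],None,fx=2.4,fy=2.4))
E
```

```text
side [173 170   4   3   9] [712.  106.2 166.4]
side [196 247   7   8  42] [605.6 300.8 111.7]
top [250 114   4   3   8] [721.2  75.7 142.3]
```

View pics/s6c.png

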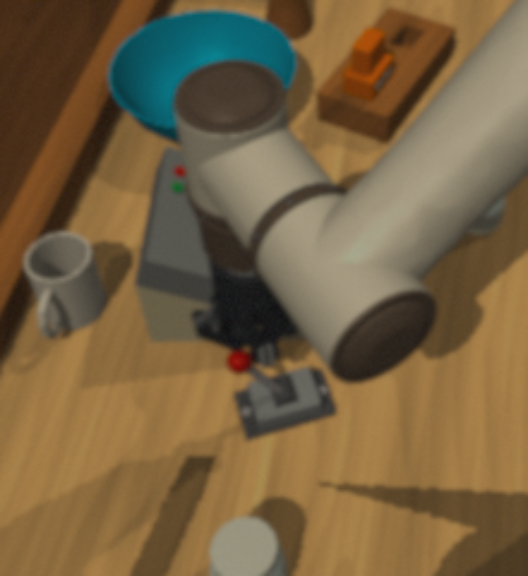

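The lever has swung over: the knob is now at side-crop (238,361), beyond the block's middle and ahead of the fingers. I push a bit further for margin.

Emit:
send_rows(targets=[{"gripper": 1, "x": 0, "y": -0.7, "z": 0, "ax": 0, "ay": 0, "az": 0}, {"gripper": 1, "x": 0, "y": -0.5, "z": 0, "ax": 0, "ay": 0, "az": 0}])

```text
clock: 9.33
position: [587.2, 285.7, 93.7]
ee_rot: [0.857, -0.515, -0.004, 0.008]
contact_force: [-24.6, -7.3, 15.6]
gripper_width: -0.4
grasp_force: 14.6
```

Emit:
send_rows(targets=[{"gripper": 1, "x": 0, "y": -0.4, "z": 0, "ax": 0, "ay": 0, "az": 0}, {"gripper": 1, "x": 0, "y": 0, "z": 0, "ax": 0, "ay": 0, "az": 0}])

```text
clock: 9.5
position: [587.2, 285.7, 93.7]
ee_rot: [0.857, -0.515, -0.005, 0.011]
contact_force: [-25.0, -8.5, 16.1]
gripper_width: 0.1
grasp_force: 15.0
```

```bash
python3 - <<'E'
from h import *
p,d,W,m=snap('side'); M=masks(p)
n,l,st,cen=cv2.connectedComponentsWithStats(M['red'].astype(np.uint8))
for i in range(1,n): print(st[i],np.nanmean(W[l==i],0).round(1))
print(arm.read_state()['contact_force'])
E
```

```text
[195 248   7   7  39] [608.5 302.7 110.6]
[-25.26875463  -8.10607542  16.99424321]
```

The lever is at its stop (about 27 N). I back off and lift.

Emit:
send_rows(targets=[{"gripper": 1, "x": 0, "y": 2.5, "z": 0, "ax": 0, "ay": 0, "az": 0}, {"gripper": 1, "x": 0, "y": 4, "z": 0, "ax": 0, "ay": 0, "az": 0}, {"gripper": 1, "x": 0, "y": 4, "z": 0, "ax": 0, "ay": 0, "az": 0}, {"gripper": 1, "x": 0, "y": 0, "z": -4, "ax": 0, "ay": 0, "az": 0}, {"gripper": 1, "x": 0, "y": 0, "z": -4, "ax": 0, "ay": 0, "az": 0}])

```text
clock: 9.97
position: [496.8, 236.1, 169.0]
ee_rot: [0.857, -0.515, -0.002, 0.007]
contact_force: [3.2, 1.9, 1.6]
gripper_width: 0.2
grasp_force: 0.0
```

Emit:
send_rows(targets=[{"gripper": 1, "x": 0, "y": 4, "z": -4, "ax": 0, "ay": 0, "az": 0}, {"gripper": 1, "x": 0, "y": 0, "z": -2, "ax": 0, "ay": 0, "az": 0}, {"gripper": 1, "x": 0, "y": 0, "z": 0, "ax": 0, "ay": 0, "az": 0}, {"gripper": 1, "x": 0, "y": 0, "z": 0, "ax": 0, "ay": 0, "az": 0}])

```text
clock: 10.3
position: [478.8, 228.9, 225.4]
ee_rot: [0.857, -0.515, 0.002, -0.004]
contact_force: [-0.3, -0.3, -0.6]
gripper_width: 0.1
grasp_force: 0.0
```

```bash
python3 - <<'E'
from h import *
s=arm.read_state();print(s['position'],s['contact_force'],s['clock'])
for c in ['side','top']:
    p,d,W,m=snap(c,c+'7.png'); M=masks(p)
    n,l,st,cen=cv2.connectedComponentsWithStats(M['red'].astype(np.uint8))
    for i in range(1,n): print(c,st[i],np.nanmean(W[l==i],0).round(1))
    B=W[M['blue']&np.isfinite(W[...,2])]; B=B[(B[:,1]>0)&(B[:,0]>500)&(B[:,2]>60)&(B[:,2]<250)]
    t=(B-np.array([643.5,115,103.]))@tool(189,25).as_matrix()
    print(c,len(t),np.percentile(t[:,2],[1,99]),rect(t))
    if c=='side': cv2.imwrite('pics/s7c.png',cv2.resize(p[100:340,100:320,::-1],None,fx=2.4,fy=2.4))
E
```

```text
[478.75222952 228.85593322 225.368478  ] [-0.27420853 -0.28832628 -0.64195382] 10.3
side [173 170   4   3   9] [723.5  79.7 138.4]
side [195 247   8   8  47] [607.4 301.9 110.3]
side 514 [-77.19645618   0.65985631] (array([19.2,  4.8]), array([117. ,  57.9]), 5.0)
top [250 114   4   3   8] [721.6  75.7 140.1]
top [179 150   6   7  30] [605.8 291.8 112.1]
top 323 [-82.58208699 -19.6700776 ] (array([ 2.2, -0.1]), array([63.1, 43.6]), 0.5)
```

View pics/s7c.png

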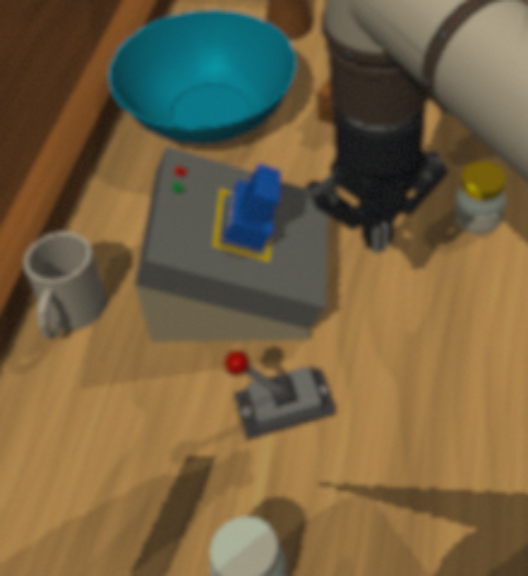

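The blue module sits in the yellow frame at (250,215), the red lever is over at (237,362), and the arm is clear of everything. I'm handing the job in.

```bash
python3 -c "
from bench import arm
print(arm.job_done())"
```

```text
the job is handed in; nothing more can be done
None
```

The blue module is plugged fully home in the socket and released, the red lever is thrown over to its stop, and the job was handed in with the arm clear about 10 s into the 51 s limit; no verdict was returned.

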